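# Pack the refractometer and pen tester into their case

## Robot

A 6-joint arm with a two-finger parallel gripper is mounted at the origin on the work surface. World frame = base frame: x ahead of the robot, y to its left, z up, the work surface at z = 0. Lengths are in m, angles in degrees, forces in N, time in s.
With the tool pointing down it reaches from about 0.375 to 0.825 m from the base axis. Payload 5.5 kg.
Tool frame: the origin (TCP) lies between the finger pads; the fingertips stand 19 mm ahead of it and the grasp point (between the pads) is the TCP; z points along the fingers, y is the line along which they close (so a half turn about z gives the same grasp; the last joint's range is limited). The gripper opens to 85 mm and grips with 20 to 120 N. Pads are 22 mm wide; open, the fingers measure 114 mm over their backs; the gripper's body (76 mm by 85 mm) begins 54 mm behind the grasp point. The pads swing forward as they close: fully open they stand 13 mm farther back than shut.
Start: joints at [75.057, 17.962, -2.699, 69.339, 0, 90], TCP at [0.155, 0.58, 0.25] pointing down, gripper open.
Joint ranges: [-152.73, 152.73], [-39.44, 99.34], [-58.76, 71.6], [-118.89, 123.64], [-81.53, 83.1], [-180, 180]. Speed limits (degrees/s): [136.94, 136.94, 172.46, 180, 180, 180].

## Interface

Orientations are given as [roll, pitch, yaw] about the fixed x, y, z axes, in that order (R = Rz(yaw) Ry(pitch) Rx(roll)).
In Python, from plant import env gives the robot as it stands.
- The arm moves only by the tool carry_out, never from a script. Its arguments are lists of equal length, an entry for each row: "travel": the shift along the tool's x, y, z in m, a list of three; "rot": the turn, a rotation vector about the tool's x, y, z in rad, a list of three; "gripper": the opening, from 0 (shut) to 1 (fully open). A call has 1 to 8 rows; each row is the pose to reach, as a shift and turn from the pose commanded when the call began, along the tool's axes at that moment; what a row does not reach only later rows make up. A row lasts 1/10 s, in which the tool goes at most 50 mm and 8.59 degrees, less where a joint would pass 70% of its speed; a pose out of reach is approached as far as the arm can. A call with a gripper value outside its range is refused whole. The fingers move at their own pace and stop on an object; the grip force is fixed at half the most. Time passes only in rows, so rows that repeat a pose let the fingers close. It gives the time, the measured TCP pose, the force, the opening and the grip force at its end, in the units of the state.
- env.get_obs(): the state, without advancing time (a new reading comes with each control period).
- env.camera(name): name is "scene" or "top" or "wrist"; returns the picture (480x640x3 uint8, blue, green, red); there is no depth.
- env.camera_info(name): a dict with "camera_matrix" (3x3 intrinsics, pixels), "position" and "orientation" of the camera in the world. Camera axes: x right, y down, z forward; pixel columns grow to the right and rows downward; lengths in m; the calibration is good to about 2 mm. A picture is of the moment at which its call begins: read the wrist's pose just before it. camera_info takes no time and is no camera call; for the wrist camera it gives the pose at the moment of the call.
- env.hand_in(): hands the job in; it is judged then, once.
Trained networks look in the newest picture that a camera, given by its name, has taken for a name from the list of things; names that differ only in an ending like _2 or _b are one class to them, and where a whole thing is asked for, a point or a joint stands for the part that bears it (a point fixed in the world has none). Each returns a list of dicts, best first, with "p" (0 to 1); they miss things now and then, are a little off and sometimes report something else, mostly with a low value. They report only what shows in the picture. A call takes as long as a camera call. They do not tell look-alikes from the thing itself.
- env.look_for(camera, name): "rect" ([centre column, centre row, width, height] in pixels, round what is visible of it).
- env.landmark_of(camera, name): "location" ([column, row] in pixels: a listed point, or the origin of a listed thing).
The state is a dict: "time": time; "joint_pos": joint angles; "joint_vel": joint speeds; "joint_torque": joint torques, N m; "position": TCP position; "orientation": TCP orientation; "contact_force": force on the tool from outside, world axes, zero at the start; "wrist_torque": the same for the moment, N m; "gripper_width": finger opening in m; "gripper_force": force on a finger pad.
Only numpy, scipy, OpenCV 4.12 (cv2) and the standard library are available. Lean on these libraries where they do the work, as an engineer would, in place of code of your own. Each camera call takes 0.05 s, during which the arm holds its last target. There are 200 camera calls.

## Task

Pack up the two instruments: lay the hand refractometer and the pen tester flat and right way up in the bays made for them in the open case, both with their thick ends (the eyecup and the battery end) at the same end of the case, where the bays are wide; set them down rather than drop them. Then fit the loose lid on the case, press it firmly down with a push of about 10 N so that it sits level and closed all round, and let go. Leave the jars, the spoon and the meter where they are.

Things in the scene. Friction and masses are not known exactly. Their poses are not given: they have to be found in the camera images.
- case: open black instrument case 200 (x) x 170 (y) x 60 mm high, walls 5 mm; it cannot shift. Origin: centre of its underside, z up, x along its length. Insert: grey floor 8 mm above the underside; light blocks, tops at 22 mm, bound two bays along x, both with their wide end at -x. No blocks across the middle (x -35 to +35 mm): a finger channel from wall to wall.
- bay_long (a point): middle of the floor of the long bay, for the refractometer: case frame (0, +36, 8) mm. Bay 182 mm long (x -91 to +91), 48 mm wide at the -x end, 34 mm wide at the +x end. Axes as the case.
- bay_short (a point): middle of the floor of the short bay, for the pen: case frame (0, -36, 8) mm. Bay 154 mm long (x -77 to +77), 40 mm wide at the -x end, 27 mm wide at the +x end. Axes as the case.
- refractometer: hand refractometer, 172 mm long, 0.22 kg. From -x: octagonal rubber eyecup 40 mm across flats, 26 long; round rubber grip 27 mm in diameter (x -60 to +22), axis 20 mm up; neck; at +x a metal prism head 26 wide, 32 high, clear plate on top. Origin: under mid-length at the support (balances within 10 mm of it), z up. Laid right: origin on bay_long, x along the case's x.
- eyecup (a point): centre of the eyecup's outer face, refractometer frame (-86, 0, 20) mm: its thick end
- pen: pen tester, 144 mm long, 0.10 kg, flat underside. From -x: black battery end 32 wide, 24 high, 30 long; body 26 wide, 23 high (x -42 to +38) with a small display on top; probe cap 19 wide, 19 high. Origin: middle of the underside (balances within 10 mm of it), z up. Laid right: origin on bay_short, x along the case's x.
- battery_end (a point): centre of the pen's battery-end face, pen frame (-72, 0, 12) mm: its thick end
- lid: loose black lid, 0.20 kg, at first flat on the table, right side up. Plate 200 (x) x 170 (y) x 4 mm; lip below it 182 x 152, 8 mm deep, goes inside the case's mouth (190 x 160); grip bar on top along x, 90 long, 18 wide. Origin: centre of the lip's lower edge; plate top at 12 mm, bar top at 40 mm. Seated: origin 52 mm above the case's underside. Either way round.
- jar0: full jar of preserve with white lid, 72 mm in diameter, 105 mm high, 0.5 kg; origin under its centre. Bystander.
- jar1: jar like jar0. Bystander.
- jar2: lower jar, 68 mm in diameter, 78 mm high, brass-coloured lid; origin under its centre. Bystander.
- jar3: jar like jar0, without label. Bystander.
- jar4: jar like jar0. Bystander.
- spoon: steel tasting spoon, 180 mm long, lying at the far side. Bystander.
- meter: hand-held meter, white with green face, 190 x 75 x 34 mm, lying on the table; origin under its centre. Bystander.
Mind the look-alikes: they are no part of the job. There is more than one size of the pen; the job needs the middle-sized.

How it is judged (in metres and radians):
On the way, in this order (a step that is already met when the one before it is completed fails the run):
1. the refractometer and the pen lie flat in their bays, thick ends at the wide end, let go (horizontal distance between refractometer and bay_long below 0.015 m and z of refractometer in the frame of bay_long below 0.005 m and angle between each of refractometer, pen's own z axis and vertical below 0.12 rad and x of each of eyecup, battery_end in the frame of case below -0.05 m and horizontal distance between pen and bay_short below 0.015 m and z of pen in the frame of bay_short below 0.005 m and contact force between the fingers and refractometer below 0.1 N and contact force between the fingers and pen below 0.1 N), for 0.2 s.
2. the lid is pressed down: seated level on the case and bearing on it with more than 5 N (horizontal distance between lid and case below 0.008 m and angle between lid's own z axis and vertical below 0.03 rad and angle between the x axis of lid and the x axis of case, either way round below 0.08 rad and z of lid in the frame of case between 0.0495 and 0.0545 m and contact force between lid and case above 5 N), for 0.15 s.
At the end, for the whole second after the job is handed in: refractometer and pen each flat and right way up on the floor of their own bay (15 mm, 0.12 rad, 5 mm up), thick ends at the case's -x end; lid seated on the rim: centred within 8 mm, tilt under 0.03 rad, turn under 0.08 rad, within 2.5 mm of fully down; all at rest (horizontal distance between refractometer and bay_long below 0.015 m and z of refractometer in the frame of bay_long below 0.005 m and angle between each of refractometer, pen's own z axis and vertical below 0.12 rad and x of each of eyecup, battery_end in the frame of case below -0.05 m and horizontal distance between pen and bay_short below 0.015 m and z of pen in the frame of bay_short below 0.005 m and horizontal distance between lid and case below 0.008 m and angle between lid's own z axis and vertical below 0.03 rad and angle between the x axis of lid and the x axis of case, either way round below 0.08 rad and z of lid in the frame of case between 0.0495 and 0.0545 m and linear speed of each of lid, refractometer, pen below 0.02 m/s); the robot touches nothing.
It fails at once if the refractometer or the pen is dropped from more than about 15 mm ((contact force between anything else and refractometer below 0.02 N and linear speed of refractometer above 0.55 m/s) or (contact force between anything else and pen below 0.02 N and linear speed of pen above 0.55 m/s)).
It fails at once if a bystander is shifted by more than 30 mm or knocked over (distance of any of jar0, jar1, jar2, jar3, jar4, spoon, meter from where it was at the start of the episode above 0.03 m or angle between any of jar0, jar1, jar2, jar3, jar4's own z axis and vertical above 0.5 rad).
It also fails if it takes over 72 s, if anything falls off the work surface, if the arm or the gripper's body presses on something with over 40 N, if the wrist force passes 120 N, or if a joint passes its speed limit or range.

## Working session

There is one attempt and no reset: what is moved stays moved. The work goes in short steps, Python scripts to look and compute and a tool call to move; the robot and the scene stay as the last step left them, time stands still between calls to the robot, and variables do not carry over. Pictures are saved under pics/ and viewed, at most 10 in all, crops included, and the job is handed in when it is done.

Besides the shell and the picture viewer there is one more tool, called after "Request:" as name(argument=value, ...) on one line, values as JSON. carry_out: Moves the arm, as the interface text tells. Its arguments: {"type":"object","properties":{"travel":{"type":"array"},"rot":{"type":"array"},"gripper":{"type":"array"}},"required":["travel","rot","gripper"]}

```bash
ls; mkdir -p pics; cat > h.py <<'E'
import numpy as np, cv2
from scipy.spatial.transform import Rotation as R
from plant import env
def cam(n):
    c=env.camera_info(n); K=np.array(c["camera_matrix"]); o=np.array(c["orientation"],float)
    Rm=o if o.shape==(3,3) else R.from_euler('xyz',o,degrees=True).as_matrix()
    return K,np.array(c["position"]),Rm
def ray(n,px,z,c=None):
    K,p,Rm=c or cam(n); d=Rm@np.linalg.inv(K)@np.array([px[0],px[1],1.]); return (p+d*(z-p[2])/d[2])
def proj(n,X,c=None):
    K,p,Rm=c or cam(n); q=K@(Rm.T@(np.array(X)-p)); return q[:2]/q[2]
E
python3 - <<'E'
from h import *
print(env.get_obs()); 
for n in("scene","top","wrist"):
    print(n,env.camera_info(n)); cv2.imwrite(f"pics/{n}0.png",env.camera(n))
for n in("scene","top"):
    for t in("case","refractometer","eyecup","pen","battery_end","lid","jar0","meter","spoon"):
        print(n,t,[(np.round(d["location"]).tolist(),round(d["p"],2)) for d in env.landmark_of(n,t)])
E
```

```text
pics
{'time': 0.0, 'joint_pos': array([ 7.50572670e+01,  1.80023455e+01, -2.75179874e+00,  6.93381981e+01,
        2.34078600e-04,  9.00007775e+01]), 'joint_vel': array([-0.04259105,  0.05395648, -0.04719765,  0.06629859,  0.04147332,
        0.05038448]), 'joint_torque': array([-1.59676467e-03, -5.39587104e+01,  3.39747262e+01,  1.90102682e-02,
       -4.83875613e-05,  5.22741018e-06]), 'position': array([0.15457931, 0.57921784, 0.24947241]), 'orientation': array([-1.79907658e+02, -2.32825292e-04,  1.65056489e+02]), 'contact_force': array([-0.43440116, -0.43206012, -0.61808839]), 'wrist_torque': array([ 0.03026224, -0.0296311 , -0.0316022 ]), 'gripper_force': 0.0, 'gripper_width': 0.08548283425418683}
scene {'camera_matrix': array([[485.39889053,   0.        , 324.71843776],
       [  0.        , 485.39889053, 243.3670661 ],
       [  0.        ,   0.        ,   1.        ]]), 'position': array([1.45396253, 0.12439677, 0.6284309 ]), 'orientation': array([-123.09651753,    0.60163749,   96.58898443])}
top {'camera_matrix': array([[592.86475772,   0.        , 326.28745007],
       [  
[... 996 characters left out ...]
 303.0], 0.67), ([449.0, 317.0], 0.63), ([285.0, 220.0], 0.58)]
scene meter [([112.0, 274.0], 0.97)]
scene spoon [([325.0, 335.0], 0.7)]
top case [([165.0, 280.0], 0.76)]
top refractometer [([468.0, 330.0], 0.8)]
top eyecup [([460.0, 368.0], 0.84)]
top pen [([414.0, 238.0], 0.86), ([271.0, 356.0], 0.74), ([307.0, 141.0], 0.61), ([386.0, 175.0], 0.6)]
top battery_end [([385.0, 224.0], 0.74), ([304.0, 332.0], 0.56), ([382.0, 187.0], 0.55)]
top lid [([291.0, 236.0], 0.95)]
top jar0 [([203.0, 168.0], 0.84), ([368.0, 323.0], 0.81), ([522.0, 261.0], 0.75), ([125.0, 197.0], 0.71), ([464.0, 166.0], 0.63), ([306.0, 141.0], 0.61), ([461.0, 370.0], 0.36)]
top meter [([519.0, 196.0], 0.76)]
top spoon []
```

View pics/top0.png

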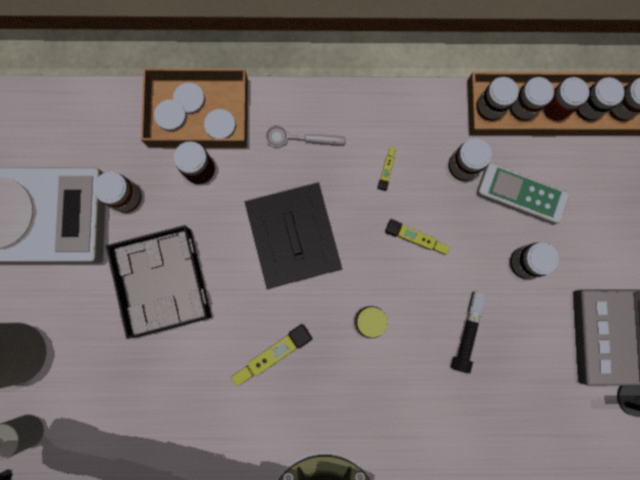

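View pics/scene0.png

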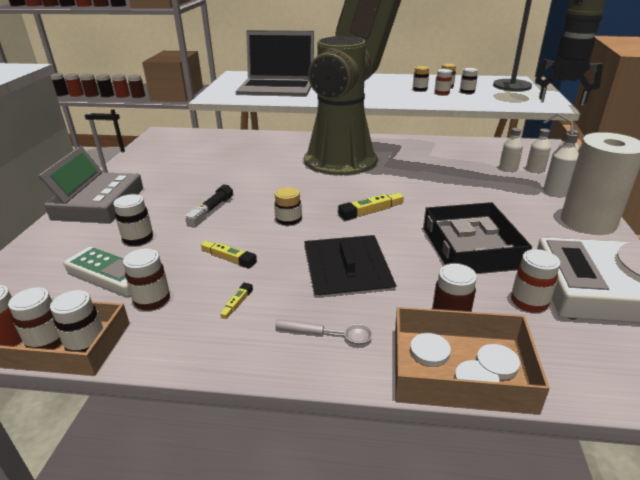

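The top view shows the large pen at (272,356), the mid-sized one at (417,238) and the small one at (387,168). The mid-sized one measures about 65 px, or 142 mm, so it's my candidate. The refractometer is at (468,332) with the eyecup at (461,365), the case is at (160,282) and the lid at (292,235). The yellow jar lid at (372,322) is jar2.

```bash
python3 - <<'E'
from h import *
im=cv2.imread("pics/top0.png")
def crop(x,y,w,h,s): return cv2.resize(im[y:y+h,x:x+w],None,fx=s,fy=s,interpolation=cv2.INTER_CUBIC)
a=crop(100,220,120,120,5); b=np.vstack([crop(380,215,80,40,2.5),crop(440,285,60,100,4)[:, :200]]) 
b=crop(440,285,50,100,4); c=crop(380,215,80,40,2.5)
out=np.zeros((600,800,3),np.uint8); out[:600,:600]=a; out[:400,600:]=b; out[420:520,600:]=c
cv2.imwrite("pics/crop1.png",out)
for n,p,z in [("pen+",(414,238),0),("penL",(271,356),0),("pens",(386,175),0),("penM tip",(447,249),.01),("penM bat",(388,227),.012),("refr",(468,330),0),("eyecup",(460,368),.02),("prism",(478,293),.02),("lid",(291,236),0),("case",(165,280),0)]:
    print(n,ray("top",p,z).round(3))
for n,p in [("jar2",(368,323)),("jar3?",(522,261)),("j",(203,168)),("j",(125,197)),("j",(464,166)),("meter",(519,196))]: print(n,ray("top",p,0).round(3))
E
```

```text
pen+ [ 0.577 -0.204  0.   ]
penL [0.323 0.11  0.   ]
pens [ 0.72  -0.144  0.   ]
penM tip [ 0.552 -0.274  0.01 ]
penM bat [ 0.6   -0.145  0.012]
refr [ 0.376 -0.317  0.   ]
eyecup [ 0.297 -0.292  0.02 ]
prism [ 0.455 -0.336  0.02 ]
lid [0.582 0.068 0.   ]
case [0.486 0.341 0.   ]
jar2 [ 0.392 -0.099  0.   ]
jar3? [ 0.526 -0.442  0.   ]
j [0.736 0.264 0.   ]
j [0.67  0.435 0.   ]
j [ 0.74 -0.32  0.  ]
meter [ 0.672 -0.442  0.   ]
```

View pics/crop1.png

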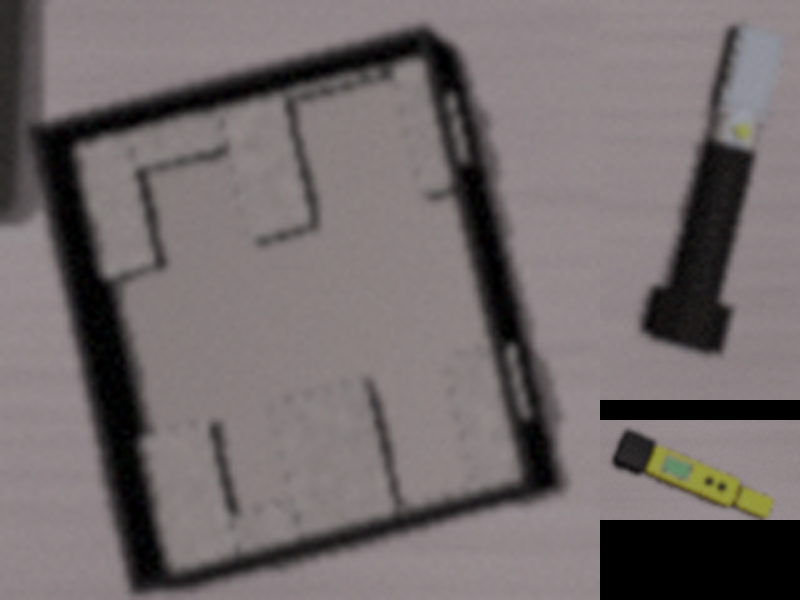

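The crop settles the case orientation. Both bays widen towards the image top, at about (145–230,150) and (295–405,90) in the crop, so case −x points up in the image (world +x) and the long bay is on the right. The refractometer lies prism-up with its eyecup at the bottom, and the 142 mm pen has its black battery end at the upper left. Next I'll look closely at the case with the wrist camera.

```bash
cat >> h.py <<'E'
def pose():
    o=env.get_obs(); return np.array(o["position"]),R.from_euler('xyz',o["orientation"],degrees=True)
def go(x,y,z,yaw,start=None):
    """travel+rot in tool axes to reach a tool-down pose"""
    p,r=start or pose(); T=R.from_euler('xyz',[180,0,yaw],degrees=True)
    t=r.inv().apply(np.array([x,y,z])-p); v=(r.inv()*T).as_rotvec()
    print("travel",t.round(4).tolist(),"rot",v.round(4).tolist(),"rows",round(max(np.linalg.norm(t)/.05,np.degrees(np.linalg.norm(v))/8.59),1))
def st():
    o=env.get_obs(); print(round(o["time"],2),np.round(o["position"],4),np.round(o["orientation"],2),"j",np.round(o["joint_pos"],0),"F",np.round(o["contact_force"],1),"w",round(o["gripper_width"],4),"gf",round(o["gripper_force"],1))
E
python3 -c "
from h import *
go(.486,.341,.28,191.7)"
```

```text
travel [-0.3816, -0.1452, -0.0297] rot [-0.0, -0.0, -0.4651] rows 8.2
```

Request:
carry_out(travel=[[-0.05,-0.019,-0.03],[-0.1,-0.038,-0.03],[-0.145,-0.055,-0.03],[-0.19,-0.073,-0.03],[-0.24,-0.09,-0.03],[-0.29,-0.11,-0.03],[-0.335,-0.128,-0.03],[-0.382,-0.145,-0.03]], rot=[[0,0,-0.06],[0,0,-0.12],[0,0,-0.18],[0,0,-0.24],[0,0,-0.3],[0,0,-0.36],[0,0,-0.42],[0,0,-0.465]], gripper=[1,1,1,1,1,1,1,1])

```text
time: 1.85
position: [0.4754, 0.3484, 0.2806]
orientation: [180.0, 0.0, -168.2]
contact_force: [0.1, 1.3, -0.1]
gripper_width: 0.0852
gripper_force: 0.0
```

Request:
carry_out(travel=[[0,0,0],[0,0,0],[0,0,0]], rot=[[0,0,0],[0,0,0],[0,0,0]], gripper=[1,1,1])

```text
time: 2.15
position: [0.4733, 0.3503, 0.2802]
orientation: [180.0, -0.0, -168.3]
contact_force: [0.1, 0.7, -0.3]
gripper_width: 0.0858
gripper_force: 0.0
```

```bash
python3 - <<'E'
from h import *
import pickle
st(); c=cam("wrist"); im=env.camera("wrist"); cv2.imwrite("pics/w1.png",im); pickle.dump(c,open("pics/w1.pkl","wb"))
for t in("case","lid","bay_long","bay_short"):
    for d in env.landmark_of("wrist",t): print(t,np.round(d["location"],1),round(d["p"],2),ray("wrist",d["location"],.008 if "bay" in t else 0,c).round(4))
E
```

```text
2.15 [0.4733 0.3503 0.2802] [ 1.7999e+02 -3.0000e-02 -1.6828e+02] j [36. 16. -1. 73.  0. 25.] F [ 0.1  0.7 -0.3] w 0.0858 gf 0.0
case [320.1 197.9] 0.62 [0.478  0.3504 0.    ]
lid [ 42.2 239.2] 0.8 [0.5827 0.0683 0.    ]
lid [283.1 203.5] 0.19 [0.4916 0.3139 0.    ]
bay_long [285.5 201.4] 0.55 [0.487  0.3164 0.008 ]
bay_short [356.5 199.2] 0.63 [0.4701 0.3865 0.008 ]
bay_short [ 41.8 239.3] 0.46 [0.5791 0.0731 0.008 ]
```

View pics/w1.png

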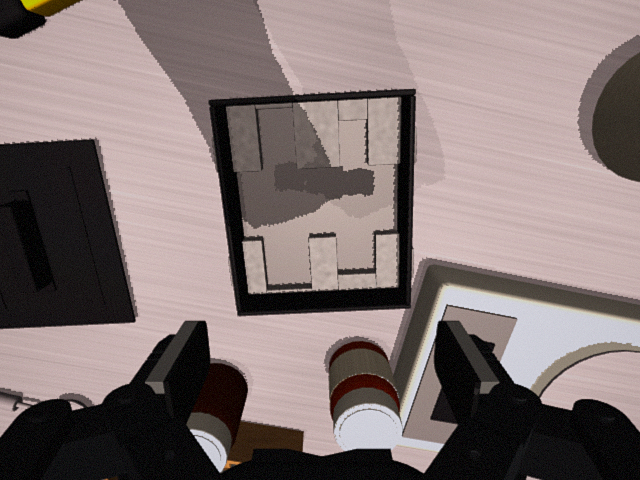

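The wrist view shows the case with its wide bay ends at the image bottom. The rim corners are near (211,101), (414,91), (410,307) and (241,314). The lid is partly in view at the left.

```bash
python3 - <<'E'
from h import *
import pickle
from scipy.optimize import least_squares
c=pickle.load(open("pics/w1.pkl","rb")); im=cv2.imread("pics/w1.png"); g=cv2.cvtColor(im,cv2.COLOR_BGR2GRAY)
guess=[(211,101),(414,91),(410,307),(241,314)]
P=[ray("wrist",p,.06,c) for p in guess]
print([np.linalg.norm(P[i]-P[(i+1)%4]).round(4) for i in range(4)], np.mean(P,0).round(4))
# sub-pixel rim edge: search darkest gradient along outward normals
x0=[*np.mean(P,0)[:2],np.radians(191.7)]
def rim(q,s,t,off,z=.06):  # side s, param t in -1..1
    a,b={0:(t*.95,1),1:(t*.95,-1),2:(1,t*.95),3:(-1,t*.95)}[s]
    x,y=a*.1,b*.085
    if s<2:y+=np.sign(b)*off
    else:x+=np.sign(a)*off
    C,S=np.cos(q[2]),np.sin(q[2]); return np.array([q[0]+C*x-S*y,q[1]+S*x+C*y,z])
gs=cv2.GaussianBlur(g,(0,0),1).astype(np.float32)
q=np.array(x0)
for it in range(4):
    meas=[]
    for s in range(4):
        for t in np.linspace(-.9,.9,25):
            offs=np.arange(-.008,.0081,.0005)
            px=np.array([proj("wrist",rim(q,s,t,o),c) for o in offs],np.float32)
            v=cv2.remap(gs,px[None,:,0],px[None,:,1],cv2.INTER_LINEAR)[0]; d=np.diff(v); k=d.argmax()
            if d[k]>4: meas.append((s,t,(offs[k]+offs[k+1])/2,proj("wrist",rim(q,s,t,(offs[k]+offs[k+1])/2),c)))
    W=[(s,ray("wrist",m,.06,c)) for s,t,o,m in meas]
    def res(u):
        C,S=np.cos(u[2]),np.sin(u[2]); r=[]
        for s,w in W:
            dx,dy=w[0]-u[0],w[1]-u[1]; X,Y=C*dx+S*dy,-S*dx+C*dy
            r.append({0:Y-.085,1:-Y-.085,2:X-.1,3:-X-.1}[s])
        return np.array(r)
    L=least_squares(res,q,loss='soft_l1',f_scale=.001); q=L.x
r=res(q)
for s in range(4): print(s,sum(1 for w in W if w[0]==s),np.median([v for v,w in zip(r,W) if w[0]==s]).round(5))
print("case",q[:2].round(4),np.degrees(q[2]).round(2))
for n,y in(("long",.036),("short",-.036)):
    C,S=np.cos(q[2]),np.sin(q[2]); print(n,(q[0]-S*y).round(4),(q[1]+C*y).round(4), "pred px",proj("wrist",[q[0]-S*y,q[1]+C*y,.008],c).round(1))
go(.47,-.30,.28,164)
E
```

```text
[np.float64(0.165), np.float64(0.1954), np.float64(0.1641), np.float64(0.1954)] [0.4787 0.35   0.06  ]
0 25 -0.00074
1 25 -0.00075
2 25 -0.00082
3 25 -0.00067
case [0.4787 0.3486] 194.73
long 0.4879 0.3138 pred px [282.9 201.7]
short 0.4695 0.3835 pred px [353.7 198.1]
travel [0.1362, -0.6364, 0.0003] rot [0.0001, 0.0, 0.4853] rows 13.0
```

Request:
carry_out(travel=[[0.014,-0.046,0],[0.028,-0.092,0],[0.042,-0.138,0],[0.055,-0.185,0],[0.069,-0.23,0],[0.082,-0.277,0],[0.095,-0.323,0],[0.095,-0.323,0]], rot=[[0,0,0.03],[0,0,0.06],[0,0,0.09],[0,0,0.12],[0,0,0.15],[0,0,0.18],[0,0,0.21],[0,0,0.24]], gripper=[1,1,1,1,1,1,1,1])

```text
time: 3.2
position: [0.4457, 0.0101, 0.2807]
orientation: [-179.9, 0.0, 177.5]
contact_force: [0.5, 0.4, 0.3]
gripper_width: 0.0854
gripper_force: 0.0
```

```bash
python3 - <<'E'
from h import *
import pickle
st(); c=cam("wrist"); im=env.camera("wrist"); cv2.imwrite("pics/w2.png",im); pickle.dump(c,open("pics/w2.pkl","wb"))
for t in("lid",):
    for d in env.landmark_of("wrist",t): print(t,np.round(d["location"],1),round(d["p"],2),ray("wrist",d["location"],0,c).round(4))
go(.42,-.32,.28,164)
E
```

```text
3.2 [0.4457 0.0101 0.2807] [-1.7989e+02  4.0000e-02  1.7752e+02] j [  1.   1. -19.  70.  -0.   4.] F [0.5 0.4 0.3] w 0.0854 gf 0.0
lid [373. 311.] 0.92 [0.5841 0.0632 0.    ]
travel [0.0136, -0.3346, 0.0004] rot [0.0006, 0.0006, 0.2411] rows 6.7
```

Request:
carry_out(travel=[[0.002,-0.045,0],[0.004,-0.09,0],[0.006,-0.14,0],[0.008,-0.19,0],[0.01,-0.24,0],[0.012,-0.29,0],[0.014,-0.335,0],[0.014,-0.335,0]], rot=[[0,0,0.04],[0,0,0.08],[0,0,0.12],[0,0,0.16],[0,0,0.2],[0,0,0.22],[0,0,0.24],[0,0,0.24]], gripper=[1,1,1,1,1,1,1,1])

```text
time: 4.1
position: [0.4214, -0.3231, 0.2798]
orientation: [-179.9, 0.0, 164.1]
contact_force: [1.0, 1.1, -0.7]
gripper_width: 0.0853
gripper_force: 0.0
```

Request:
carry_out(travel=[[0,0,0],[0,0,0]], rot=[[0,0,0],[0,0,0]], gripper=[1,1])

```text
time: 4.3
position: [0.4212, -0.3181, 0.2801]
orientation: [180.0, -0.0, 164.4]
contact_force: [-0.8, -0.2, 0.5]
gripper_width: 0.0859
gripper_force: 0.0
```

```bash
python3 - <<'E'
from h import *
import pickle
st(); c=cam("wrist"); im=env.camera("wrist"); cv2.imwrite("pics/w3.png",im); pickle.dump(c,open("pics/w3.pkl","wb"))
for t,z in(("refractometer",0),("eyecup",.02),("pen",0),("battery_end",.012)):
    for d in env.landmark_of("wrist",t): print(t,np.round(d["location"],1),round(d["p"],2),ray("wrist",d["location"],z,c).round(4))
E
```

```text
4.3 [ 0.4212 -0.3181  0.2801] [ 1.7995e+02 -3.0000e-02  1.6437e+02] j [-37.  10. -10.  71.   0. -21.] F [-0.8 -0.2  0.5] w 0.0859 gf 0.0
refractometer [310.2 143.4] 0.92 [ 0.3698 -0.3144  0.    ]
eyecup [314.4  48.6] 0.56 [ 0.2919 -0.2875  0.02  ]
pen [455.2 290.4] 0.97 [ 0.5672 -0.2024  0.    ]
pen [525.6 390.3] 0.85 [ 0.7245 -0.1413  0.    ]
battery_end [538.4 361.9] 0.98 [ 0.677  -0.1272  0.012 ]
battery_end [521.2 312.9] 0.85 [ 0.6074 -0.1392  0.012 ]
battery_end [311.6 145.9] 0.72 [ 0.3716 -0.3132  0.012 ]
```

View pics/w3.png

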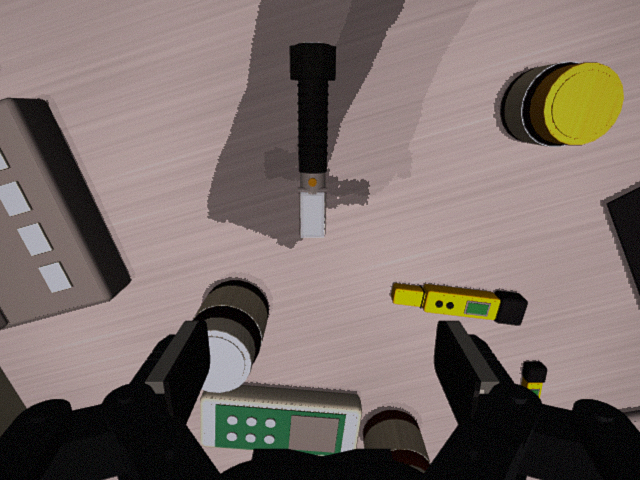

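The refractometer lies along column ~313, with the eyecup face near row 43 and the prism end near row 238. The mid-sized pen runs from cap (392,294) to battery end (526,308).

```bash
python3 - <<'E'
from h import *
import pickle
c=pickle.load(open("pics/w3.pkl","rb")); im=cv2.imread("pics/w3.png"); r=lambda p,z:ray("",p,z,c)
a=r((313,43),.04); b=r((313,238),.032)
print("refr",a.round(4),b.round(4),np.linalg.norm((a-b)[:2]).round(4),"mid",((a+b)/2).round(4),"yaw",np.degrees(np.arctan2(*(b-a)[1::-1])))
hsv=cv2.cvtColor(im,cv2.COLOR_BGR2HSV); m=cv2.inRange(hsv,(22,120,60),(35,255,255)); m[:,:380]=0;m[:,510:]=0;m[:270]=0;m[325:]=0
ys,xs=np.nonzero(m); vx,vy,x0,y0=cv2.fitLine(np.stack([xs,ys],1).astype(np.float32),2,0,.01,.01).ravel()
print("yellow box",xs.min(),xs.max(),"line",np.degrees(np.arctan2(vy,vx)),x0,y0)
# refractometer centre columns per row (dark barrel)
g=cv2.cvtColor(im,cv2.COLOR_BGR2GRAY)
for y in (60,100,120,140,160): 
    w=np.nonzero(g[y,285:345]<40)[0]+285; print(y,w.min(),w.max(),end="; ")
w=np.nonzero(g[215,285:345]>120)[0]+285; print(215,w.min(),w.max())
w=np.nonzero(g[30:120,313]<40)[0]+30; print("eyecup rows",w.min())
w=np.nonzero(g[180:260,313]>140)[0]+180; print("head rows",w.min(),w.max())
L=lambda x:(x,y0+(x-x0)*vy/vx)
t=r(L(392),.0); t2=r(L(395),.019); e=r(L(526),.024); 
print("pen",t.round(4),t2.round(4),e.round(4),np.linalg.norm((t-e)[:2]).round(4),"mid",((t+e)/2).round(4),"yaw",np.degrees(np.arctan2(*(t-e)[1::-1])))
E
```

```text
refr [ 0.2902 -0.2879  0.04  ] [ 0.4553 -0.3353  0.032 ] 0.1718 mid [ 0.3728 -0.3116  0.036 ] yaw -16.031340856184823
yellow box 394 500 line 6.943167 444.8303 301.96066
60 290 335; 100 298 327; 120 298 327; 140 299 326; 160 299 326; 215 300 344
eyecup rows 43
head rows 195 259
pen [ 0.5544 -0.272   0.    ] [ 0.5456 -0.27    0.019 ] [ 0.5993 -0.1389  0.024 ] 0.1404 mid [ 0.5769 -0.2054  0.012 ] yaw -108.67535794531942
```

```bash
python3 -c "
from h import *
st(); go(.3728,-.3116,.10,164); go(.3728,-.3116,.024,164)"
```

```text
4.55 [ 0.4209 -0.3188  0.2806] [-1.8000e+02  2.0000e-02  1.6432e+02] j [-37.  10. -10.  71.   0. -21.] F [-0.8  0.6 -1. ] w 0.0855 gf 0.0
travel [0.0483, -0.0061, 0.1805] rot [-0.0, 0.0004, 0.0055] rows 3.7
travel [0.0484, -0.0061, 0.2565] rot [-0.0, 0.0004, 0.0055] rows 5.2
```

Request:
carry_out(travel=[[0.015,-0.002,0.045],[0.03,-0.004,0.09],[0.048,-0.006,0.13],[0.048,-0.006,0.17],[0.048,-0.006,0.2],[0.048,-0.006,0.2],[0.048,-0.006,0.2]], rot=[[0,0,0.006],[0,0,0.006],[0,0,0.006],[0,0,0.006],[0,0,0.006],[0,0,0.006],[0,0,0.006]], gripper=[1,1,1,1,1,1,1])

```text
time: 5.25
position: [0.3727, -0.3123, 0.0808]
orientation: [180.0, -0.0, 163.9]
contact_force: [-0.2, -0.8, 0.5]
gripper_width: 0.0854
gripper_force: 0.0
```

```bash
python3 -c "
from h import *
st(); go(.3728,-.3116,.024,164)"
```

```text
5.25 [ 0.3727 -0.3123  0.0808] [ 1.7998e+02 -3.0000e-02  1.6389e+02] j [-40.  14. -32.  44.   0. -24.] F [-0.2 -0.8  0.5] w 0.0854 gf 0.0
travel [0.0001, 0.0007, 0.0568] rot [0.0003, -0.0006, -0.002] rows 1.1
```

Request:
carry_out(travel=[[0,0,0.03],[0,0,0.057],[0,0,0.057],[0,0,0.057],[0,0,0.057],[0,0,0.057],[0,0,0.057],[0,0,0.057]], rot=[[0,0,0],[0,0,0],[0,0,0],[0,0,0],[0,0,0],[0,0,0],[0,0,0],[0,0,0]], gripper=[1,1,1,0,0,0,0,0])

```text
time: 6.05
position: [0.3734, -0.3133, 0.0246]
orientation: [-179.9, 0.1, 163.9]
contact_force: [-0.6, 1.0, 7.9]
gripper_width: 0.0254
gripper_force: 58.4
```

Request:
carry_out(travel=[[0,0,0],[0,0,0],[0,0,0],[0,0,0],[0,0,0]], rot=[[0,0,0],[0,0,0],[0,0,0],[0,0,0],[0,0,0]], gripper=[0,0,0,0,0])

```text
time: 6.55
position: [0.3733, -0.3134, 0.0246]
orientation: [-179.9, 0.1, 163.8]
contact_force: [-1.4, 0.7, 8.7]
gripper_width: 0.0255
gripper_force: 58.4
```

```bash
python3 -c "
from h import *
st(); "
```

```text
6.55 [ 0.3733 -0.3134  0.0246] [-1.7995e+02  1.0000e-01  1.6385e+02] j [-40.  18. -35.  36.  -0. -24.] F [-1.4  0.7  8.7] w 0.0255 gf 58.4
```

Request:
carry_out(travel=[[0,0,0],[0,0,0],[0,0,0.003],[0,0,0.003],[0,0,0.003],[0,0,0.003],[0,0,0.003],[0,0,0.003]], rot=[[0,0,0],[0,0,0],[0,0,0],[0,0,0],[0,0,0],[0,0,0],[0,0,0],[0,0,0]], gripper=[0.5,0.5,0.5,0.5,0,0,0,0])

```text
time: 7.35
position: [0.3725, -0.3126, 0.0203]
orientation: [-180.0, -0.0, 163.9]
contact_force: [-0.5, 0.0, 0.8]
gripper_width: 0.0253
gripper_force: 58.8
```

Request:
carry_out(travel=[[0,0,0],[0,0,0],[0,0,-0.01],[0,0,-0.02],[0,0,-0.03],[0,0,-0.03]], rot=[[0,0,0],[0,0,0],[0,0,0],[0,0,0],[0,0,0],[0,0,0]], gripper=[0,0,0,0,0,0])

```text
time: 7.95
position: [0.3739, -0.3137, 0.0522]
orientation: [-179.9, 0.2, 163.9]
contact_force: [0.3, 0.6, -2.1]
gripper_width: 0.0251
gripper_force: 59.0
```

```bash
python3 - <<'E'
from h import *
import pickle
st(); c=cam("wrist"); im=env.camera("wrist"); cv2.imwrite("pics/w4.png",im); pickle.dump(c,open("pics/w4.pkl","wb"))
for t,z in(("refractometer",0.03),("eyecup",.05)):
    for d in env.landmark_of("wrist",t): print(t,np.round(d["location"],1),round(d["p"],2),ray("wrist",d["location"],z,c).round(4))
E
```

```text
7.95 [ 0.3739 -0.3137  0.0522] [-179.93    0.18  163.86] j [-40.  16. -34.  40.   0. -24.] F [ 0.3  0.6 -2.1] w 0.0251 gf 59.0
refractometer [319.9 323.3] 0.56 [ 0.3754 -0.314   0.03  ]
eyecup [321.7  98. ] 0.69 [ 0.2919 -0.2891  0.05  ]
```

View pics/w4.png

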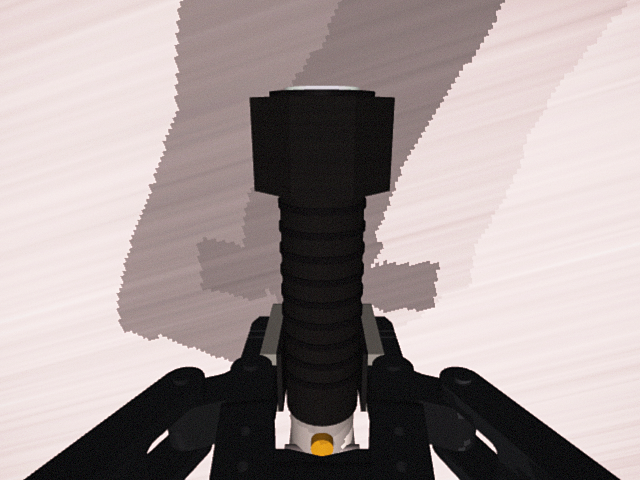

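The refractometer is held level and in line with the tool; the load is about 2 N, which fits its mass.

```bash
python3 - <<'E'
from h import *
import pickle
c=pickle.load(open("pics/w4.pkl","rb")); p=np.array([.3739,-.3137]); u=np.array([np.cos(np.radians(163.86)),np.sin(np.radians(163.86))])
for row,z in((92,.0717),(98,.0717),(87,.06)): print(row,((ray("",(321,row),z,c)[:2]-p)@u).round(4))
# eyecup front shoulder x=-60 at row~195
print("shoulder",((ray("",(321,192),.0717,c)[:2]-p)@u).round(4))
st()
yaw=194.73
# way: first to mid, then above bay
P,r=pose(); print("up/mid:"); go(.46,-.02,.15,254); print("bay:"); go(.4879,.3138,.15,374.73)
E
```

```text
92 0.0865
98 0.0852
87 0.0882
shoulder 0.062
8.1 [ 0.3727 -0.3127  0.0505] [-1.7999e+02  3.0000e-02  1.6386e+02] j [-40.  16. -34.  40.   0. -24.] F [-0.7 -0.8 -1.7] w 0.0253 gf 59.0
up/mid:
travel [-0.0025, 0.3054, -0.0996] rot [-0.0005, 0.0002, -1.5733] rows 10.5
bay:
travel [0.0635, 0.6338, -0.0997] rot [0.0005, 0.0004, 2.6028] rows 17.4
```

Request:
carry_out(travel=[[0,0,-0.05],[0,0,-0.1],[-0.002,0.033,-0.11],[-0.004,0.067,-0.11],[-0.006,0.1,-0.11],[-0.008,0.135,-0.11],[-0.01,0.17,-0.11],[-0.01,0.204,-0.11]], rot=[[0,0,-0.1],[0,0,-0.24],[0,0,-0.38],[0,0,-0.52],[0,0,-0.66],[0,0,-0.8],[0,0,-0.94],[0,0,-1.08]], gripper=[0,0,0,0,0,0,0,0])

```text
time: 8.9
position: [0.439, -0.118, 0.1599]
orientation: [180.0, -0.0, -133.9]
contact_force: [0.7, -0.0, -1.8]
gripper_width: 0.0254
gripper_force: 59.7
```

```bash
python3 -c "
from h import *
st(); go(.5,.09,.16,291)"
```

```text
8.9 [ 0.439  -0.118   0.1599] [ 1.7997e+02 -1.0000e-02 -1.3394e+02] j [-15.   6. -30.  54.   0. -61.] F [ 0.7 -0.  -1.8] w 0.0254 gf 59.7
travel [-0.1921, 0.1005, -0.0001] rot [0.0005, 0.0002, -1.1334] rows 7.6
```

Request:
carry_out(travel=[[-0.024,0.0125,0],[-0.048,0.025,0],[-0.072,0.0375,0],[-0.096,0.05,0],[-0.12,0.063,0],[-0.144,0.075,0],[-0.168,0.088,0],[-0.192,0.1,0]], rot=[[0,0,-0.14],[0,0,-0.28],[0,0,-0.42],[0,0,-0.56],[0,0,-0.7],[0,0,-0.84],[0,0,-0.98],[0,0,-1.12]], gripper=[0,0,0,0,0,0,0,0])

```text
time: 9.7
position: [0.501, 0.0889, 0.1596]
orientation: [179.9, 0.0, -69.8]
contact_force: [-0.4, -0.2, -1.8]
gripper_width: 0.025
gripper_force: 59.7
```

```bash
python3 -c "
from h import *
st(); go(.4879,.3138,.16,352)"
```

```text
9.7 [0.501  0.0889 0.1596] [ 1.7993e+02  2.0000e-02 -6.9750e+01] j [  10.   12.  -23.   55.    0. -100.] F [-0.4 -0.2 -1.8] w 0.025 gf 59.7
travel [-0.2155, -0.0655, -0.0004] rot [0.0009, 0.0009, -1.0778] rows 7.2
```

Request:
carry_out(travel=[[-0.027,-0.008,0],[-0.054,-0.016,0],[-0.081,-0.025,0],[-0.108,-0.033,0],[-0.135,-0.041,0],[-0.162,-0.049,0],[-0.189,-0.057,0],[-0.2155,-0.0655,0]], rot=[[0,0,-0.14],[0,0,-0.28],[0,0,-0.42],[0,0,-0.56],[0,0,-0.7],[0,0,-0.84],[0,0,-0.98],[0,0,-1.08]], gripper=[0,0,0,0,0,0,0,0])

```text
time: 10.5
position: [0.4889, 0.3137, 0.1595]
orientation: [179.9, 0.1, -7.9]
contact_force: [-0.5, -0.3, -2.3]
gripper_width: 0.0252
gripper_force: 59.7
```

```bash
python3 -c "
from h import *
st(); go(.4879,.3138,.12,14.73)"
```

```text
10.5 [0.4889 0.3137 0.1595] [ 1.7995e+02  6.0000e-02 -7.9200e+00] j [  33.   19.  -14.   58.    0. -139.] F [-0.5 -0.3 -2.3] w 0.0252 gf 59.7
travel [-0.0009, -0.0, 0.0395] rot [0.0007, 0.0013, -0.3953] rows 2.6
```

Request:
carry_out(travel=[[0,0,0.01],[0,0,0.02],[-0.001,0,0.03],[-0.001,0,0.04],[-0.001,0,0.04],[-0.001,0,0.04]], rot=[[0,0,-0.14],[0,0,-0.28],[0,0,-0.395],[0,0,-0.395],[0,0,-0.395],[0,0,-0.395]], gripper=[0,0,0,0,0,0])

```text
time: 11.1
position: [0.4884, 0.3126, 0.12]
orientation: [180.0, 0.1, 14.3]
contact_force: [-0.2, 0.9, -1.9]
gripper_width: 0.0254
gripper_force: 59.8
```

```bash
python3 - <<'E'
from h import *
import pickle
st(); c=cam("wrist"); im=env.camera("wrist"); cv2.imwrite("pics/w5.png",im); pickle.dump(c,open("pics/w5.pkl","wb"))
go(.4879,.3138,.03,14.73)
q=[.4787,.3486,np.radians(194.73)]
C,S=np.cos(q[2]),np.sin(q[2])
for X,Y,Z in [(-.1,.085,.06),(-.1,-.085,.06),(-.091,.06,.022),(-.091,.012,.022),(-.035,.06,.022),(-.035,.012+.002,.022)]:
    p=proj("",[q[0]+C*X-S*Y,q[1]+S*X+C*Y,Z],c); print((X,Y),p.round()); cv2.drawMarker(im,tuple(int(v) for v in p.round()),(0,0,255),0,12,1)
cv2.imwrite("pics/w5m.png",im)
E
```

```text
11.1 [0.4884 0.3126 0.12  ] [1.7998e+02 5.0000e-02 1.4300e+01] j [  33.   21.  -17.   53.   -0. -162.] F [-0.2  0.9 -1.9] w 0.0254 gf 59.8
travel [-0.0006, -0.0012, 0.0904] rot [0.0, -0.0, -0.0072] rows 1.8
(-0.1, 0.085) [434.  67.]
(-0.1, -0.085) [32. 70.]
(-0.091, 0.06) [365.  93.]
(-0.091, 0.012) [273.  94.]
(-0.035, 0.06) [362. 199.]
(-0.035, 0.014) [281. 200.]
```

View pics/w5m.png

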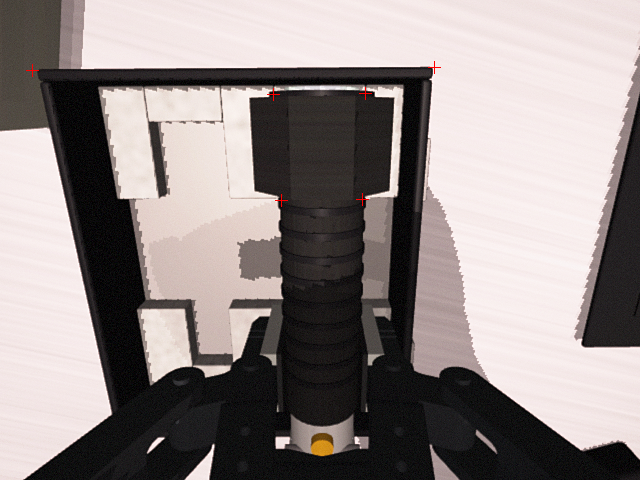

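The view confirms the alignment. The predicted rim corners fall on the seen ones within about 1.5 mm, which suggests shifting about 1 mm towards case +y, and the arm already stands there. I'll lower now.

Request:
carry_out(travel=[[0,0,0.02],[0,0,0.04],[0,0,0.06],[0,0,0.07],[0,0,0.08],[0,0,0.087],[0,0,0.087]], rot=[[0,0,-0.007],[0,0,-0.007],[0,0,-0.007],[0,0,-0.007],[0,0,-0.007],[0,0,-0.007],[0,0,-0.007]], gripper=[0,0,0,0,0,0,0])

```text
time: 11.85
position: [0.4884, 0.3128, 0.0328]
orientation: [180.0, 0.0, 14.8]
contact_force: [-0.2, -0.2, -1.2]
gripper_width: 0.0255
gripper_force: 59.8
```

Request:
carry_out(travel=[[0,0,0.001],[0,0,0.002],[0,0,0.003],[0,0,0.004]], rot=[[0,0,0],[0,0,0],[0,0,0],[0,0,0]], gripper=[0,0,0,0])

```text
time: 12.25
position: [0.4894, 0.314, 0.0304]
orientation: [-179.9, -0.1, 14.8]
contact_force: [-0.2, 3.2, 2.0]
gripper_width: 0.0251
gripper_force: 60.5
```

Request:
carry_out(travel=[[0,0,0.001],[0,0,0.001],[0,0,0.002],[0,0,0.002]], rot=[[0,0,0],[0,0,0],[0,0,0],[0,0,0]], gripper=[0,0,0,0])

```text
time: 12.65
position: [0.4896, 0.315, 0.0284]
orientation: [-179.8, -0.2, 14.9]
contact_force: [-1.1, 6.9, 3.3]
gripper_width: 0.025
gripper_force: 62.3
```

Request:
carry_out(travel=[[0,0,0],[0,0,0],[0,0,0],[0,0,0]], rot=[[0,0,0],[0,0,0],[0,0,0],[0,0,0]], gripper=[0.48,0.48,0.48,0.48])

```text
time: 13.05
position: [0.4893, 0.3211, 0.0302]
orientation: [-179.2, -0.3, 15.1]
contact_force: [-7.8, 23.4, 10.9]
gripper_width: 0.0411
gripper_force: 1.4
```

Request:
carry_out(travel=[[0,0,-0.02],[0,0,-0.06],[0,0,-0.11],[0,0,-0.16],[0,0,-0.21],[0,0,-0.21],[0,0,-0.21]], rot=[[0,0,0],[0,0,0],[0,0,0],[0,0,0],[0,0,0],[0,0,0],[0,0,0]], gripper=[0.48,0.48,0.48,0.48,0.8,1,1])

```text
time: 13.75
position: [0.4895, 0.3131, 0.2389]
orientation: [-180.0, -0.2, 14.8]
contact_force: [-0.6, -0.8, -1.1]
gripper_width: 0.0822
gripper_force: 0.0
```

```bash
python3 - <<'E'
from h import *
import pickle
st(); c=cam("wrist"); im=env.camera("wrist"); cv2.imwrite("pics/w6.png",im); pickle.dump(c,open("pics/w6.pkl","wb"))
for t,z in(("refractometer",0.008),("eyecup",.028),("case",0),("bay_long",.008),("bay_short",.008)):
    for d in env.landmark_of("wrist",t): print(t,np.round(d["location"],1),round(d["p"],2),ray("wrist",d["location"],z,c).round(4))
q=[.4787,.3486,np.radians(194.73)]
C,S=np.cos(q[2]),np.sin(q[2])
for X,Y,Z in [(-.1,.085,.06),(-.1,-.085,.06),(.1,.085,.06),(.1,-.085,.06),(0,.036,.028),(0,-.036,.008)]:
    p=proj("",[q[0]+C*X-S*Y,q[1]+S*X+C*Y,Z],c); print((X,Y),p.round()); cv2.drawMarker(im,tuple(int(v) for v in p.round()),(0,0,255),0,12,1)
cv2.imwrite("pics/w6m.png",im)
E
```

```text
13.75 [0.4895 0.3131 0.2389] [-179.97   -0.18   14.81] j [  33.   16.   -7.   67.   -0. -162.] F [-0.6 -0.8 -1.1] w 0.0822 gf 0.0
refractometer [318.1 203.9] 0.74 [0.4907 0.3174 0.008 ]
eyecup [316.8 103.7] 0.73 [0.5735 0.34   0.028 ]
eyecup [284.6 200.8] 0.33 [0.4904 0.3468 0.028 ]
case [282.8 204.4] 0.58 [0.48   0.3487 0.    ]
bay_long [320.7 209.9] 0.97 [0.4858 0.3136 0.008 ]
bay_short [244.6 204. ] 0.63 [0.4734 0.3821 0.008 ]
(-0.1, 0.085) [390.  87.]
(-0.1, -0.085) [151.  87.]
(0.1, 0.085) [377. 334.]
(0.1, -0.085) [182. 334.]
(0, 0.036) [321. 213.]
(0, -0.036) [242. 208.]
```

View pics/w6m.png

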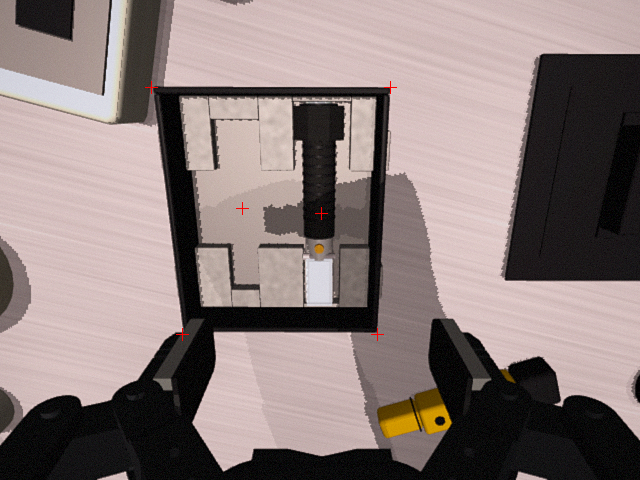

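The refractometer lies in the long bay: eyecup at (318,122) between the blocks, prism at (319,280). There is no overhang. On opening, a finger touched the wall, so I'll open less for the pen. The pen is next, with a look at the lid on the way.

```bash
python3 -c "
from h import *
st(); go(.54,.06,.26,312)"
```

```text
14.05 [0.4878 0.3123 0.2356] [1.7994e+02 1.6000e-01 1.4820e+01] j [  33.   16.   -7.   67.   -0. -162.] F [-0.2 -0.2  0. ] w 0.0856 gf 0.0
travel [-0.0142, 0.2573, -0.0241] rot [0.0024, 0.0019, 1.0964] rows 7.3
```

Request:
carry_out(travel=[[-0.002,0.032,-0.02],[-0.004,0.064,-0.024],[-0.006,0.096,-0.024],[-0.008,0.128,-0.024],[-0.01,0.16,-0.024],[-0.012,0.193,-0.024],[-0.014,0.225,-0.024],[-0.014,0.257,-0.024]], rot=[[0,0,0.14],[0,0,0.28],[0,0,0.42],[0,0,0.56],[0,0,0.7],[0,0,0.84],[0,0,0.98],[0,0,1.1]], gripper=[1,1,1,1,1,1,1,1])

```text
time: 14.85
position: [0.5403, 0.0595, 0.2604]
orientation: [179.9, 0.1, -48.5]
contact_force: [0.4, -0.9, -0.9]
gripper_width: 0.0853
gripper_force: 0.0
```

```bash
python3 -c "
from h import *
st(); go(.57,-.2,.26,251.3)"
```

```text
14.85 [0.5403 0.0595 0.2604] [ 1.7992e+02  5.0000e-02 -4.8520e+01] j [   6.   12.  -10.   69.   -0. -125.] F [ 0.4 -0.9 -0.9] w 0.0853 gf 0.0
travel [0.214, 0.1496, 0.0004] rot [0.0017, 0.0001, 1.0504] rows 7.0
```

Request:
carry_out(travel=[[0.03,0.021,0],[0.06,0.042,0],[0.09,0.063,0],[0.12,0.084,0],[0.15,0.105,0],[0.18,0.126,0],[0.214,0.15,0],[0.214,0.15,0]], rot=[[0,0,0.14],[0,0,0.28],[0,0,0.42],[0,0,0.56],[0,0,0.7],[0,0,0.84],[0,0,0.98],[0,0,1.05]], gripper=[1,1,1,1,1,1,1,1])

```text
time: 15.65
position: [0.5714, -0.2031, 0.2598]
orientation: [179.9, -0.1, -108.9]
contact_force: [1.2, 0.3, 0.6]
gripper_width: 0.0854
gripper_force: 0.0
```

Request:
carry_out(travel=[[0,0,0],[0,0,0],[0,0,0]], rot=[[0,0,0],[0,0,0],[0,0,0]], gripper=[1,1,1])

```text
time: 15.95
position: [0.5714, -0.1978, 0.261]
orientation: [180.0, 0.0, -108.2]
contact_force: [-1.1, 0.4, -0.0]
gripper_width: 0.0853
gripper_force: 0.0
```

```bash
python3 - <<'E'
from h import *
import pickle
st(); c=cam("wrist"); im=env.camera("wrist"); cv2.imwrite("pics/w7.png",im); pickle.dump(c,open("pics/w7.pkl","wb"))
for t,z in(("pen",0),("battery_end",.012)):
    for d in env.landmark_of("wrist",t): print(t,np.round(d["location"],1),round(d["p"],2),ray("wrist",d["location"],z,c).round(4))
E
```

```text
15.95 [ 0.5714 -0.1978  0.261 ] [ 1.7996e+02  1.0000e-02 -1.0823e+02] j [-19.  18.  -1.  71.   0. -91.] F [-1.1  0.4 -0. ] w 0.0853 gf 0.0
pen [195.7 290.4] 0.86 [ 0.7304 -0.1437  0.    ]
pen [315.6 187.4] 0.79 [ 0.574  -0.2087  0.    ]
pen [608.8 381.2] 0.65 [0.3225 0.1125 0.    ]
battery_end [313.  265.9] 0.98 [ 0.6009 -0.1358  0.012 ]
battery_end [241.6 294. ] 0.92 [ 0.6812 -0.1292  0.012 ]
battery_end [563.8 346.7] 0.7 [0.3719 0.0391 0.012 ]
```

View pics/w7.png

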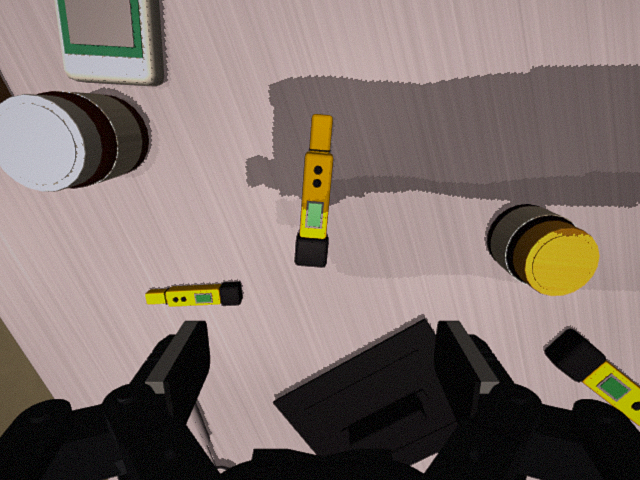

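The mid-sized pen is in view with its cap tip at (322,115), battery end at (311,266) and display facing up.

```bash
python3 - <<'E'
from h import *
import pickle
c=pickle.load(open("pics/w7.pkl","rb")); r=lambda p,z:ray("",p,z,c)
t=r((322,115),.012); e=r((311,266),.024)
print(t.round(4),e.round(4),np.linalg.norm((t-e)[:2]).round(4)); m=(t+e)/2; y=np.degrees(np.arctan2(*(t-e)[1::-1])); print(m.round(4),y)
st(); go(m[0],m[1],.09,y); go(m[0],m[1],.021,y)
E
```

```text
[ 0.547  -0.2708  0.012 ] [ 0.601  -0.1409  0.024 ] 0.1407
[ 0.574  -0.2058  0.018 ] -112.55539865933534
16.1 [ 0.5716 -0.1978  0.2614] [-180.      0.   -108.26] j [-19.  18.  -1.  71.   0. -91.] F [-0.4  0.1  0.1] w 0.0856 gf 0.0
travel [0.0068, -0.0048, 0.1714] rot [-0.0, 0.0, 0.0749] rows 3.4
travel [0.0069, -0.0048, 0.2404] rot [-0.0, 0.0, 0.0749] rows 4.8
```

Request:
carry_out(travel=[[0.007,-0.005,0.045],[0.007,-0.005,0.09],[0.007,-0.005,0.135],[0.007,-0.005,0.18],[0.007,-0.005,0.21],[0.007,-0.005,0.23],[0.007,-0.005,0.24],[0.007,-0.005,0.24]], rot=[[0,0,0.075],[0,0,0.075],[0,0,0.075],[0,0,0.075],[0,0,0.075],[0,0,0.075],[0,0,0.075],[0,0,0.075]], gripper=[1,1,1,1,1,1,1,1])

```text
time: 16.9
position: [0.5733, -0.2062, 0.0202]
orientation: [179.9, -0.0, -112.6]
contact_force: [0.4, -0.5, 1.0]
gripper_width: 0.0854
gripper_force: 0.0
```

Request:
carry_out(travel=[[0,0,0],[0,0,0],[0,0,0],[0,0,0],[0,0,0],[0,0,0],[0,0,0],[0,0,0]], rot=[[0,0,0],[0,0,0],[0,0,0],[0,0,0],[0,0,0],[0,0,0],[0,0,0],[0,0,0]], gripper=[1,0,0,0,0,0,0,0])

```text
time: 17.7
position: [0.5747, -0.2071, 0.022]
orientation: [-179.9, 0.0, -112.7]
contact_force: [-0.6, 1.0, 5.7]
gripper_width: 0.0247
gripper_force: 60.9
```

Request:
carry_out(travel=[[0,0,-0.01],[0,0,-0.02],[0,0,-0.03],[0,0,-0.03],[0,0,-0.03]], rot=[[0,0,0],[0,0,0],[0,0,0],[0,0,0],[0,0,0]], gripper=[0,0,0,0,0])

```text
time: 18.2
position: [0.5744, -0.207, 0.0518]
orientation: [-179.9, 0.0, -112.7]
contact_force: [0.9, 0.7, -2.4]
gripper_width: 0.0249
gripper_force: 60.1
```

```bash
python3 - <<'E'
from h import *
import pickle
st(); c=cam("wrist"); im=env.camera("wrist"); cv2.imwrite("pics/w8.png",im); pickle.dump(c,open("pics/w8.pkl","wb"))
for t,z in(("pen",0.03),("battery_end",.042)):
    for d in env.landmark_of("wrist",t)[:2]: print(t,np.round(d["location"],1),round(d["p"],2),ray("wrist",d["location"],z,c).round(4))
E
```

```text
18.2 [ 0.5744 -0.207   0.0518] [-179.95    0.   -112.66] j [-20.  27. -16.  46.  -0. -87.] F [ 0.9  0.7 -2.4] w 0.0249 gf 60.1
pen [320.5 316.4] 0.72 [ 0.5744 -0.2085  0.03  ]
```

View pics/w8.png

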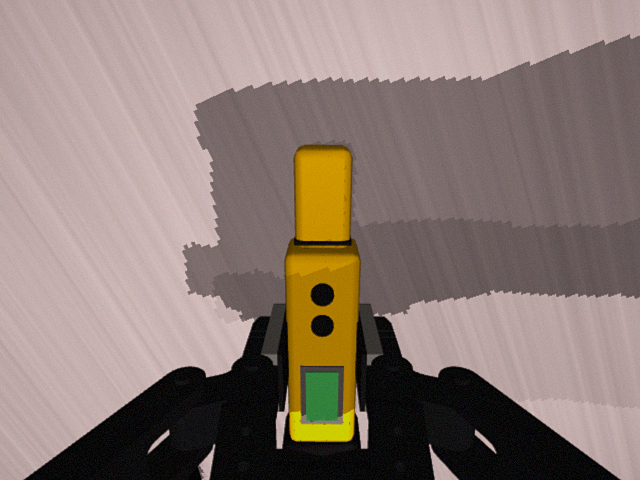

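The pen is held straight, with its display up and its cap tip at row 146.

```bash
python3 - <<'E'
from h import *
import pickle
c=pickle.load(open("pics/w8.pkl","rb")); p=np.array([.5744,-.207]); a=np.radians(-112.66); u=np.array([np.cos(a),np.sin(a)])
for n,row,z in(("tip72",147,.047),("shoulder38",242,.052)): print(n,((ray("",(321,row),z,c)[:2]-p)@u).round(4))
st(); go(.50,.08,.16,220)
E
```

```text
tip72 0.0707
shoulder38 0.0409
18.35 [ 0.5737 -0.2067  0.0509] [ 179.95   -0.   -112.66] j [-20.  27. -17.  46.  -0. -87.] F [ 0.1 -0.  -1. ] w 0.025 gf 60.1
travel [-0.2362, 0.1786, -0.109] rot [0.0008, -0.0002, 0.4771] rows 6.3
```

Request:
carry_out(travel=[[0,0,-0.05],[-0.02,0.015,-0.09],[-0.055,0.042,-0.11],[-0.09,0.068,-0.11],[-0.127,0.096,-0.11],[-0.164,0.124,-0.11],[-0.2,0.151,-0.11],[-0.236,0.179,-0.11]], rot=[[0,0,0.05],[0,0,0.1],[0,0,0.17],[0,0,0.24],[0,0,0.3],[0,0,0.36],[0,0,0.42],[0,0,0.475]], gripper=[0,0,0,0,0,0,0,0])

```text
time: 19.15
position: [0.499, 0.0814, 0.161]
orientation: [180.0, -0.0, -140.0]
contact_force: [0.5, -0.0, -1.2]
gripper_width: 0.0249
gripper_force: 60.0
```

```bash
python3 -c "
from h import *
st(); go(.4701,.3813,.16,194.73)"
```

```text
19.15 [0.499  0.0814 0.161 ] [ 1.7999e+02 -1.0000e-02 -1.4003e+02] j [  9.  11. -24.  55.   0. -31.] F [ 0.5 -0.  -1.2] w 0.0249 gf 60.0
travel [-0.1705, 0.2484, 0.001] rot [0.0001, -0.0002, 0.4405] rows 6.0
```

Request:
carry_out(travel=[[-0.024,0.0355,0],[-0.048,0.071,0],[-0.073,0.106,0],[-0.097,0.142,0],[-0.122,0.177,0],[-0.146,0.213,0],[-0.17,0.248,0],[-0.17,0.248,0]], rot=[[0,0,0.063],[0,0,0.126],[0,0,0.19],[0,0,0.25],[0,0,0.315],[0,0,0.38],[0,0,0.44],[0,0,0.44]], gripper=[0,0,0,0,0,0,0,0])

```text
time: 19.95
position: [0.4692, 0.3839, 0.1607]
orientation: [179.9, 0.0, -164.9]
contact_force: [1.1, -0.6, -1.2]
gripper_width: 0.0247
gripper_force: 60.1
```

```bash
python3 -c "
from h import *
st(); go(.4701,.3813,.12,194.73)"
```

```text
19.95 [0.4692 0.3839 0.1607] [ 1.7987e+02  3.0000e-02 -1.6485e+02] j [ 39.  21. -10.  59.   0.  24.] F [ 1.1 -0.6 -1.2] w 0.0247 gf 60.1
travel [-0.0001, -0.0029, 0.0407] rot [0.0022, 0.0005, 0.0073] rows 0.8
```

Request:
carry_out(travel=[[0,0,0.02],[0,0,0.04],[0,0,0.04],[0,0,0.04],[0,0,0.04]], rot=[[0,0,0],[0,0,0],[0,0,0],[0,0,0],[0,0,0]], gripper=[0,0,0,0,0])

```text
time: 20.45
position: [0.4707, 0.3791, 0.1223]
orientation: [180.0, 0.1, -165.1]
contact_force: [1.1, 0.5, -1.2]
gripper_width: 0.0247
gripper_force: 60.1
```

```bash
python3 - <<'E'
from h import *
st(); go(.4701,.3813,.12,194.73); c=cam("wrist"); im=env.camera("wrist"); cv2.imwrite("pics/w9.png",im)
g=cv2.GaussianBlur(cv2.cvtColor(im,cv2.COLOR_BGR2GRAY),(0,0),1).astype(np.float32)
q=[.4787,.3486,np.radians(194.73)]; C,S=np.cos(q[2]),np.sin(q[2])
W=lambda X,Y,Z:[q[0]+C*X-S*Y,q[1]+S*X+C*Y,Z]
for name,f in(("+x",lambda t,o:(.1+o,t*.07)),("+y",lambda t,o:(.06+t*.03,.085+o)),("-y",lambda t,o:(.06+t*.03,-.085-o))):
    O=[]
    for t in np.linspace(-1,1,21):
        offs=np.arange(-.008,.008,.0005); px=np.array([proj("",W(*f(t,o),.06),c) for o in offs],np.float32)
        v=cv2.remap(g,px[None,:,0],px[None,:,1],cv2.INTER_LINEAR)[0]; d=np.diff(v); O.append((offs[d.argmax()],d.max()))
    O=np.array(O); print(name,np.median(O[:,0]),O[0,0],O[-1,0],O[:,0].std().round(4),np.median(O[:,1]))
E
```

```text
20.45 [0.4707 0.3791 0.1223] [ 1.7998e+02  6.0000e-02 -1.6511e+02] j [ 39.  23. -13.  54.  -0.  24.] F [ 1.1  0.5 -1.2] w 0.0247 gf 60.1
travel [0.0, 0.0023, 0.0023] rot [0.0004, 0.0011, 0.0028] rows 0.1
+x -0.0014999999999999944 -0.0014999999999999944 -0.000999999999999994 0.0002 56.65625
+y -0.001999999999999995 -0.001999999999999995 -0.001999999999999995 0.0 72.38671875
-y -0.000999999999999994 -0.000999999999999994 -0.000999999999999994 0.0 68.44140625
```

Request:
carry_out(travel=[[0,0.002,0.02],[0,0.002,0.04],[0,0.002,0.06],[0,0.002,0.07],[0,0.002,0.08],[0,0.002,0.086],[0,0.002,0.086]], rot=[[0,0,0.003],[0,0,0.003],[0,0,0.003],[0,0,0.003],[0,0,0.003],[0,0,0.003],[0,0,0.003]], gripper=[0,0,0,0,0,0,0])

```text
time: 21.2
position: [0.4698, 0.3822, 0.0353]
orientation: [179.9, 0.0, -165.3]
contact_force: [0.4, 3.5, -2.8]
gripper_width: 0.025
gripper_force: 60.0
```

Request:
carry_out(travel=[[0,0,0.001],[0,0,0.002],[0,0,0.003],[0,0,0.003]], rot=[[0,0,0],[0,0,0],[0,0,0],[0,0,0]], gripper=[0,0,0,0])

```text
time: 21.6
position: [0.47, 0.3822, 0.0333]
orientation: [179.9, 0.1, -165.2]
contact_force: [-1.1, 5.7, 1.0]
gripper_width: 0.0246
gripper_force: 60.8
```

Request:
carry_out(travel=[[0,0,-0.002],[0,0.002,-0.002],[0,0.003,-0.002],[0,0.003,-0.002]], rot=[[0,0,0],[0,0,0],[0,0,0],[0,0,0]], gripper=[0,0,0,0])

```text
time: 22.0
position: [0.4688, 0.3832, 0.0342]
orientation: [-179.9, -0.0, -165.3]
contact_force: [0.1, -0.4, -1.3]
gripper_width: 0.0249
gripper_force: 60.4
```

Request:
carry_out(travel=[[0,0,0.002],[0,0,0.004],[0,0,0.005],[0,0,0.005]], rot=[[0,0,0],[0,0,0],[0,0,0],[0,0,0]], gripper=[0,0,0,0])

```text
time: 22.4
position: [0.4698, 0.3828, 0.0303]
orientation: [-179.9, 0.1, -165.3]
contact_force: [-0.6, -5.1, 8.6]
gripper_width: 0.0245
gripper_force: 63.3
```

Request:
carry_out(travel=[[0,-0.001,0],[0,-0.0015,0],[0,-0.0015,0]], rot=[[0,0,0],[0,0,0],[0,0,0]], gripper=[0,0,0])

```text
time: 22.7
position: [0.4699, 0.3827, 0.0303]
orientation: [180.0, 0.1, -165.3]
contact_force: [-1.2, -1.8, 7.1]
gripper_width: 0.0247
gripper_force: 63.0
```

Request:
carry_out(travel=[[0,0,0],[0,0,0],[0,0,0],[0,0,0]], rot=[[0,0,0],[0,0,0],[0,0,0],[0,0,0]], gripper=[0.38,0.38,0.38,0.38])

```text
time: 23.1
position: [0.4707, 0.3791, 0.0297]
orientation: [-179.6, 0.1, -165.4]
contact_force: [4.8, -12.3, 6.0]
gripper_width: 0.0325
gripper_force: 0.2
```

Request:
carry_out(travel=[[0,0,-0.02],[0,0,-0.05],[0,0,-0.1],[0,0,-0.15],[0,0,-0.2],[0,0,-0.22],[0,0,-0.22],[0,0,-0.22]], rot=[[0,0,0],[0,0,0],[0,0,0],[0,0,0],[0,0,0],[0,0,0],[0,0,0],[0,0,0]], gripper=[0.38,0.38,0.38,0.6,1,1,1,1])

```text
time: 23.9
position: [0.4693, 0.3824, 0.2492]
orientation: [180.0, 0.0, -165.3]
contact_force: [0.9, 0.2, -1.4]
gripper_width: 0.0858
gripper_force: 0.0
```

```bash
python3 - <<'E'
from h import *
import pickle
st(); c=cam("wrist"); im=env.camera("wrist"); cv2.imwrite("pics/w10.png",im); pickle.dump(c,open("pics/w10.pkl","wb"))
q=[.4787,.3486,np.radians(194.73)]; C,S=np.cos(q[2]),np.sin(q[2])
def loc(w): dx,dy=w[0]-q[0],w[1]-q[1]; return (C*dx+S*dy,-S*dx+C*dy)
W=lambda X,Y,Z:[q[0]+C*X-S*Y,q[1]+S*X+C*Y,Z]
for t,z in(("case",0),("refractometer",0.008),("eyecup",.028),("pen",.008),("battery_end",.02),("bay_long",.008),("bay_short",.008)):
    for d in env.landmark_of("wrist",t)[:3]: w=ray("wrist",d["location"],z,c); print(t,np.round(d["location"],1),round(d["p"],2),w.round(4),np.round(loc(w),4))
# rectified top view of case at z=.03, 2px/mm, and pen mask measurement
H,_=cv2.findHomography(np.float32([proj("",W(X,Y,.03),c) for X,Y in((-.1,-.085),(.1,-.085),(.1,.085),(-.1,.085))]),np.float32([(0,0),(400,0),(400,340),(0,340)]))
o=cv2.warpPerspective(im,H,(400,340)); cv2.imwrite("pics/w10r.png",o)
h=cv2.cvtColor(o,cv2.COLOR_BGR2HSV); m=cv2.inRange(h,(12,130,50),(38,255,255))
n,l,s,_=cv2.connectedComponentsWithStats(m); k=1+s[1:,4].argmax(); x,y,w,hh,a=s[k]
print("yellow x",(x/2-100,(x+w)/2-100),"y",(y/2-85,(y+hh)/2-85)); ys,xs=np.nonzero(l==k)
vx,vy,*_=cv2.fitLine(np.stack([xs,ys],1).astype(np.float32),2,0,.01,.01).ravel(); print("angle",np.degrees(np.arctan2(vy,vx)))
E
```

```text
23.9 [0.4693 0.3824 0.2492] [ 1.7999e+02  3.0000e-02 -1.6527e+02] j [39. 19. -2. 69. -0. 24.] F [ 0.9  0.2 -1.4] w 0.0858 gf 0.0
case [282.9 202.5] 0.67 [0.4812 0.3478 0.    ] [-0.0022  0.0014]
refractometer [245.9 204.5] 0.9 [0.49   0.3149 0.008 ] [-0.0023  0.0354]
refractometer [320.7 381.5] 0.16 [0.6646 0.4335 0.008 ] [-0.2014 -0.0349]
eyecup [249.3 298. ] 0.89 [0.5739 0.3387 0.028 ] [-0.0896  0.0338]
pen [324.7 197. ] 0.9 [0.4642 0.3846 0.008 ] [ 0.0049 -0.0386]
battery_end [322.2 280.7] 0.89 [0.542  0.4028 0.02  ] [-0.075  -0.0363]
battery_end [248.3 201.4] 0.24 [0.4833 0.318  0.02  ] [0.0033 0.0307]
bay_long [249.4 295.3] 0.64 [0.5817 0.3368 0.008 ] [-0.0966  0.0376]
bay_long [323.6 202.8] 0.57 [0.4698 0.3851 0.008 ] [-0.0006 -0.0375]
bay_short [246.  204.1] 0.49 [0.4896 0.315  0.008 ] [-0.002   0.0353]
yellow x (np.float64(-43.0), np.float64(71.5)) y (np.float64(-48.5), np.float64(-21.0))
angle -0.7970169
```

Both instruments measure as seated: the pen spans x −43…71.5 mm and is straight, and the refractometer is centred in its bay. Next is the lid.

Request:
carry_out(travel=[[-0.001,-0.047,-0.01],[-0.002,-0.094,-0.01],[-0.003,-0.141,-0.01],[-0.004,-0.188,-0.01],[-0.005,-0.235,-0.01],[-0.006,-0.282,-0.01],[-0.008,-0.329,-0.01],[-0.008,-0.329,-0.01]], rot=[[0,0,0],[0,0,0],[0,0,0],[0,0,0],[0,0,0],[0,0,0],[0,0,0],[0,0,0]], gripper=[1,1,1,1,1,1,1,1])

```text
time: 25.1
position: [0.5618, 0.0613, 0.2591]
orientation: [-179.9, -0.0, -165.6]
contact_force: [0.2, 0.7, -0.0]
gripper_width: 0.0856
gripper_force: 0.0
```

Request:
carry_out(travel=[[0,0,0],[0,0,0],[0,0,0]], rot=[[0,0,0],[0,0,0],[0,0,0]], gripper=[1,1,1])

```text
time: 25.4
position: [0.5603, 0.0677, 0.2592]
orientation: [180.0, -0.0, -165.2]
contact_force: [-0.1, -0.2, 0.1]
gripper_width: 0.0852
gripper_force: 0.0
```

```bash
python3 - <<'E'
from h import *
import pickle
st(); c=cam("wrist"); im=env.camera("wrist"); cv2.imwrite("pics/w11.png",im); pickle.dump(c,open("pics/w11.pkl","wb"))
for d in env.landmark_of("wrist","lid"): print(np.round(d["location"],1),round(d["p"],2),ray("",d["location"],0,c).round(4))
g=cv2.GaussianBlur(cv2.cvtColor(im,cv2.COLOR_BGR2GRAY),(0,0),1)
from scipy.optimize import least_squares
# iterate rim fit on plate top (z=.012)
q=np.array([.583,.066,np.radians(194.7)]); gs=g.astype(np.float32)
def pt(q,s,t,off):
    x,y={0:(t*.09,.085+off),1:(t*.09,-.085-off),2:(.1+off,t*.075),3:(-.1-off,t*.075)}[s]
    C,S=np.cos(q[2]),np.sin(q[2]); return np.array([q[0]+C*x-S*y,q[1]+S*x+C*y,.012])
for it in range(5):
    W=[]; R_=.02 if it<2 else .006
    for s in range(4):
        for t in np.linspace(-.95,.95,25):
            o=np.arange(-R_,R_,.0005); px=np.array([proj("",pt(q,s,t,k),c) for k in o],np.float32)
            if px.min()<2 or px[:,0].max()>637 or px[:,1].max()>477: continue
            v=cv2.remap(gs,px[None,:,0],px[None,:,1],cv2.INTER_LINEAR)[0]; d=np.diff(v); k=d.argmax()
            if d[k]>8: W.append((s,pt(q,s,t,o[k]+.00025)))
    def res(u):
        C,S=np.cos(u[2]),np.sin(u[2]); r=[]
        for s,w in W:
            dx,dy=w[0]-u[0],w[1]-u[1]; X,Y=C*dx+S*dy,-S*dx+C*dy
            r.append({0:Y-.085,1:-Y-.085,2:X-.1,3:-X-.1}[s])
        return np.array(r)
    q=least_squares(res,q,loss='soft_l1',f_scale=.001).x
r=res(q); print("lid",q[:2].round(4),np.degrees(q[2]).round(2))
for s in range(4): v=[a for a,w in zip(r,W) if w[0]==s]; print(s,len(v),np.round([np.median(v),np.std(v)],4) if v else "")
go(q[0],q[1],.10,np.degrees(q[2])); go(q[0],q[1],.034,np.degrees(q[2]))
E
```

```text
25.4 [0.5603 0.0677 0.2592] [ 1.7998e+02 -1.0000e-02 -1.6515e+02] j [ 7. 14. -7. 69.  0. -8.] F [-0.1 -0.2  0.1] w 0.0852 gf 0.0
[311.5 214.9] 0.58 [0.5795 0.063  0.    ]
lid [0.5815 0.067 ] 194.89
0 25 [-0.0007  0.0003]
1 25 [-0.0007  0.0003]
2 25 [-0.0004  0.0004]
3 25 [-0.0006  0.0002]
travel [-0.0203, -0.006, 0.1593] rot [0.0001, -0.0, -0.0005] rows 3.2
travel [-0.0203, -0.006, 0.2253] rot [0.0001, -0.0, -0.0005] rows 4.5
```

Request:
carry_out(travel=[[-0.01,-0.003,0.045],[-0.02,-0.006,0.09],[-0.02,-0.006,0.135],[-0.02,-0.006,0.18],[-0.02,-0.006,0.21],[-0.02,-0.006,0.224],[-0.02,-0.006,0.224],[-0.02,-0.006,0.224]], rot=[[0,0,0],[0,0,0],[0,0,0],[0,0,0],[0,0,0],[0,0,0],[0,0,0],[0,0,0]], gripper=[1,1,1,1,1,1,1,1])

```text
time: 26.3
position: [0.5825, 0.0661, 0.0366]
orientation: [-180.0, 0.1, -165.2]
contact_force: [0.4, -0.9, 0.3]
gripper_width: 0.0853
gripper_force: 0.0
```

Request:
carry_out(travel=[[0,0,0],[0,0,0],[0,0,0],[0,0,0],[0,0,0],[0,0,0],[0,0,0],[0,0,0]], rot=[[0,0,0],[0,0,0],[0,0,0],[0,0,0],[0,0,0],[0,0,0],[0,0,0],[0,0,0]], gripper=[1,0,0,0,0,0,0,0])

```text
time: 27.1
position: [0.5818, 0.0656, 0.0357]
orientation: [-180.0, 0.0, -165.3]
contact_force: [0.3, 0.8, 4.2]
gripper_width: 0.0167
gripper_force: 59.4
```

Request:
carry_out(travel=[[0,0,-0.01],[0,0,-0.04],[0,0,-0.08],[0,0,-0.12],[0,0,-0.15],[0,0,-0.15]], rot=[[0,0,0],[0,0,0],[0,0,0],[0,0,0],[0,0,0],[0,0,0]], gripper=[0,0,0,0,0,0])

```text
time: 27.7
position: [0.5842, 0.0659, 0.1905]
orientation: [-179.9, 0.4, -165.3]
contact_force: [0.6, 0.1, -1.8]
gripper_width: 0.017
gripper_force: 58.8
```

```bash
python3 -c "
from h import *
st(); go(.4787,.3486,.17,194.89)"
```

```text
27.7 [0.5842 0.0659 0.1905] [-179.93    0.44 -165.26] j [  6.  18. -11.  61.  -0.  -8.] F [ 0.6  0.1 -1.8] w 0.017 gf 58.8
travel [0.0303, 0.3003, 0.0199] rot [-0.0012, 0.0077, -0.0027] rows 6.0
```

Request:
carry_out(travel=[[0.004,0.04,0.01],[0.008,0.083,0.02],[0.013,0.126,0.02],[0.017,0.169,0.02],[0.021,0.212,0.02],[0.026,0.255,0.02],[0.03,0.3,0.02],[0.03,0.3,0.02]], rot=[[0,0,0],[0,0,0],[0,0,0],[0,0,0],[0,0,0],[0,0,0],[0,0,0],[0,0,0]], gripper=[0,0,0,0,0,0,0,0])

```text
time: 28.5
position: [0.4734, 0.3524, 0.1641]
orientation: [179.9, -0.1, -164.9]
contact_force: [-0.7, -0.9, -1.6]
gripper_width: 0.0171
gripper_force: 59.2
```

Request:
carry_out(travel=[[0,0,0.01],[0,0,0.03],[0,0,0.05],[0,0,0.05],[0,0,0.05],[0,0,0.05]], rot=[[0,0,0],[0,0,0],[0,0,0],[0,0,0],[0,0,0],[0,0,0]], gripper=[0,0,0,0,0,0])

```text
time: 29.1
position: [0.4769, 0.3477, 0.116]
orientation: [180.0, 0.0, -165.3]
contact_force: [0.2, -0.7, -1.1]
gripper_width: 0.0165
gripper_force: 59.2
```

```bash
python3 -c "
from h import *
P=[]
for i in range(4): st(); P.append(pose()[0]); env.camera('top')
m=np.mean(P,0); print(m); go(.4785,.348,.100,194.8,(m,pose()[1]))"
```

```text
29.1 [0.4769 0.3477 0.116 ] [ 1.7999e+02  5.0000e-02 -1.6533e+02] j [ 36.  22. -16.  53.  -0.  21.] F [ 0.2 -0.7 -1.1] w 0.0165 gf 59.2
29.15 [0.477  0.348  0.1163] [ 1.7997e+02  8.0000e-02 -1.6531e+02] j [ 36.  22. -16.  53.  -0.  21.] F [-0.1  0.4 -1.4] w 0.0172 gf 59.2
29.2 [0.477  0.3482 0.1163] [ 1.7997e+02  9.0000e-02 -1.6530e+02] j [ 36.  22. -16.  53.  -0.  21.] F [-0.9  0.2 -0.7] w 0.0169 gf 59.2
29.25 [0.4769 0.3483 0.1163] [ 1.7997e+02  1.0000e-01 -1.6529e+02] j [ 36.  22. -16.  53.  -0.  21.] F [-0.4  0.6 -2.1] w 0.0165 gf 59.2
[0.47694947 0.3480256  0.11622971]
travel [-0.0015, -0.0004, 0.0162] rot [0.0005, 0.0015, -0.0014] rows 0.3
```

Request:
carry_out(travel=[[-0.002,0,0.01],[-0.002,0,0.015],[-0.002,0,0.018],[-0.002,0,0.021],[-0.002,0,0.024],[-0.002,0,0.026],[-0.002,0,0.026]], rot=[[0,0,0],[0,0,0],[0,0,0],[0,0,0],[0,0,0],[0,0,0],[0,0,0]], gripper=[0,0,0,0,0,0,0])

```text
time: 30.0
position: [0.4779, 0.3485, 0.089]
orientation: [-180.0, -0.0, -165.3]
contact_force: [-0.2, 0.2, -0.4]
gripper_width: 0.0166
gripper_force: 59.3
```

Request:
carry_out(travel=[[0,0,0.001],[0,0,0.002],[0,0,0.003],[0,0,0.003]], rot=[[0,0,0],[0,0,0],[0,0,0],[0,0,0]], gripper=[0,0,0,0])

```text
time: 30.4
position: [0.4782, 0.3487, 0.0876]
orientation: [180.0, 0.0, -165.3]
contact_force: [-3.1, -1.8, 7.4]
gripper_width: 0.0167
gripper_force: 60.6
```

Request:
carry_out(travel=[[0,0,0.001],[0,0,0.001],[0,0,0.001],[0,0,0.001]], rot=[[0,0,0],[0,0,0],[0,0,0],[0,0,0]], gripper=[0,0,0,0])

```text
time: 30.8
position: [0.4783, 0.3487, 0.0877]
orientation: [180.0, 0.1, -165.3]
contact_force: [-6.1, -4.4, 15.9]
gripper_width: 0.0167
gripper_force: 61.7
```

Pressed with enough force for 0.4 s. Now I'll relax the push, release and retreat.

Request:
carry_out(travel=[[0,0,-0.0005],[0,0,-0.001],[0,0,-0.001],[0,0,-0.001],[0,0,-0.001],[0,0,-0.001]], rot=[[0,0,0],[0,0,0],[0,0,0],[0,0,0],[0,0,0],[0,0,0]], gripper=[0,0,0,0.6,0.6,0.6])

```text
time: 31.4
position: [0.4782, 0.3487, 0.0863]
orientation: [180.0, 0.0, -165.3]
contact_force: [1.1, 1.1, 0.9]
gripper_width: 0.0513
gripper_force: 0.0
```

Request:
carry_out(travel=[[0,0,-0.02],[0,0,-0.06],[0,0,-0.1],[0,0,-0.15],[0,0,-0.17],[0,0,-0.17],[0,0,-0.17]], rot=[[0,0,0],[0,0,0],[0,0,0],[0,0,0],[0,0,0],[0,0,0],[0,0,0]], gripper=[0.6,0.6,0.6,0.6,0.6,0.6,0.6])

```text
time: 32.1
position: [0.4782, 0.3487, 0.2561]
orientation: [180.0, 0.0, -165.3]
contact_force: [1.1, 0.3, -0.7]
gripper_width: 0.0516
gripper_force: 0.0
```

```bash
python3 - <<'E'
from h import *
from scipy.optimize import least_squares
st(); c=cam("wrist"); im=env.camera("wrist"); cv2.imwrite("pics/w12.png",im)
gs=cv2.GaussianBlur(cv2.cvtColor(im,cv2.COLOR_BGR2GRAY),(0,0),1).astype(np.float32)
q=np.array([.4785,.3486,np.radians(194.7)])
def pt(q,s,t,off):
    x,y={0:(t*.09,.085+off),1:(t*.09,-.085-off),2:(.1+off,t*.075),3:(-.1-off,t*.075)}[s]
    C,S=np.cos(q[2]),np.sin(q[2]); return np.array([q[0]+C*x-S*y,q[1]+S*x+C*y,.064])
for it in range(4):
    W=[]
    for s in range(4):
        for t in np.linspace(-.95,.95,25):
            o=np.arange(-.008,.008,.0005); px=np.array([proj("",pt(q,s,t,k),c) for k in o],np.float32)
            v=cv2.remap(gs,px[None,:,0],px[None,:,1],cv2.INTER_LINEAR)[0]; d=np.diff(v); k=d.argmax()
            if d[k]>8: W.append((s,pt(q,s,t,o[k]+.00025)))
    def res(u):
        C,S=np.cos(u[2]),np.sin(u[2]); r=[]
        for s,w in W:
            dx,dy=w[0]-u[0],w[1]-u[1]; X,Y=C*dx+S*dy,-S*dx+C*dy
            r.append({0:Y-.085,1:-Y-.085,2:X-.1,3:-X-.1}[s])
        return np.array(r)
    q=least_squares(res,q,loss='soft_l1',f_scale=.001).x
r=res(q); print("lid",q[:2].round(4),np.degrees(q[2]).round(2))
for s in range(4): v=[a for a,w in zip(r,W) if w[0]==s]; print(s,len(v),np.round([np.median(v),np.std(v)],4) if v else "")
E
```

```text
32.1 [0.4782 0.3487 0.2561] [ 1.7999e+02  2.0000e-02 -1.6526e+02] j [36. 17. -3. 70. -0. 21.] F [ 1.1  0.3 -0.7] w 0.0516 gf 0.0
lid [0.4789 0.3495] 194.78
0 25 [-0.0008  0.0003]
1 25 [-0.0008  0.0002]
2 25 [-0.0006  0.    ]
3 19 [-0.0009  0.    ]
```

The lid measures level on the rim, centred within about 1 mm of the case and turned about 0.1°. The sizes match for z = 64 mm. Handing in.

```bash
python3 -c "
from h import *
print(env.hand_in())"
```

```text
the job is handed in; nothing more can be done
None
```

The job is handed in at about 32 s of the 72 s limit (no verdict came back): both instruments lie in their bays with thick ends at the wide end, and the lid is on, pressed with up to about 16 N (more than the 10 N asked) and let go, with its final camera fit within about 1 mm of the case centre.

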